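# Clip the adjusting key onto the snap hook

### The job

Take the microscope's adjusting key (the tool with the steel loop) out of its rack and clip it onto the snap hook under the lamp supply: push the bottom bar of its loop against the sprung gate until the bar is inside the hook and the gate snaps shut above it. Let go so that the key hangs in the closed hook, and do not knock the other tool or the amber bottle about.

Things in the scene. Friction and masses are not known exactly. Their poses are not given: they have to be found in the camera images.
- key_center (a point): Centre of the adjusting key's handle (loose rigid key, 80 g, 108 mm long). Black rectangular handle 18 (own x) x 24 (y) x 50 mm (z); on top a thin steel stub 12 mm long; below, a stiff steel loop, see key_bar. Starts upright in its rack, z up, this point 85 mm above the table. Grip it across y, so the gripper's broad side lies along the bar. A half turn about z changes nothing.
- key_bar (a point): Middle of the straight bottom bar of the key's loop, 68 mm below key_center along the key's z (same axes). Loop: 6 mm round steel bar in the key's y-z plane, 40 mm wide over all; bottom bar along y, sides at y = -17 and +17 mm. Clear space between bar and handle: 40 mm high, 28 mm wide.
- rack_a: The key's rack: fixed, open, grey, 60 (x) x 70 (y) x 60 mm high; origin under its centre. The loop hangs through a slot (10 x 46 mm, along y) in its top plate and the handle rests on the plate. The key's axes are parallel to the rack's. Lift the key straight up 65 mm to free it.
- hook: Snap hook, fixed to the stand: 8 mm steel bar bent to a J in its x-z plane. Origin: centre of the bottom bend (12 mm clear radius). z points out of the mouth and leans 35 degrees from vertical, away from the post; x from nose to stem; y across, the direction the key's bar must lie in. Nose at x = -16 mm, up to z = 34 mm; stem at x = 16 mm, up to z = 38 mm.
- hook_mouth (a point): Middle of the hook's mouth (hook x = 0, z = 26 mm; axes as the hook's), 24 mm wide, shut by the gate: a 6 mm brass bar hinged at the stem, its free end at the nose. A bar pushed along -z at x = -8 mm swings the gate inward (3 to 9 N), passes its end about 22 mm down and bottoms about 31 mm down; the gate then springs back over it. When let go, the key tips over the nose and hangs.
- gate (a joint): Angle of the hook's sprung gate: 0 shut, up to 1.25 rad swung inward; its spring always shuts it.
- stand: Fixed stand of the hook. Origin on the table, hook origin 150 mm straight above. The mouth leans to the stand's -x. Post 40 mm wide at x = 62 to 92 mm. Overhang (shelf with white lamp supply) x = -5 to 150, y = -75 to 75, z = 265 to 340 mm covers the hook, so the gripper must lean as the mouth does. Base plate 10 mm thick, x = 0 to 150, y = -60 to 60 mm.
- driver_center (a point): Centre of the other tool's handle, 85 mm above the table; not to be disturbed. Round black handle 26 mm across, 50 mm high, no stub on top, a straight 6 mm blade and no loop below. It stands loose in a second rack like the key's.
- bottle_center (a point): Middle of the loose amber glass bottle, 48 mm across and 100 mm high, standing on the table; not to be disturbed.
Not all that is in view belongs to the job. What is shaped like the part that bears key_center but yellow is not meant.

How it is judged:
On the way, in this order (a step that is already met when the one before it is completed fails the run):
1. the key's loop pushes the gate of the hook open (value of joint gate above 0.4 rad and distance between key_bar and hook below 0.035 m), for 0.02 s.
2. the gate has snapped shut with the bar of the loop inside the hook (value of joint gate below 0.12 rad and x of key_bar in the frame of hook between -0.014 and 0.014 m and y of key_bar in the frame of hook between -0.017 and 0.017 m and z of key_bar in the frame of hook between -0.016 and 0.012 m), for 0.1 s.
At the end, for the whole second after the job is handed in: the bar of the key's loop lies inside the hook below the gate (within 14 mm across, 17 mm along the bar, and from 16 mm below to 12 mm above the centre of the bend), the gate is shut (under 0.12 rad), and the key hangs below the hook (handle centre lower than 130 mm above the table) (all of step 2 and height (world z) of key_center below 0.13 m); the robot touches nothing.
It fails at once if the other tool is shifted more than 30 mm (distance of driver_center from where it was at the start of the episode above 0.03 m).
It fails at once if the bottle is shifted more than 40 mm (distance of bottle_center from where it was at the start of the episode above 0.04 m).
It also fails if it takes over 45 s, if anything falls off the work surface, if the arm or the gripper's body presses on something with over 40 N, if the wrist force passes 120 N, or if a joint passes its speed limit or range.

### The arm

A 7-joint arm with a two-finger parallel gripper is mounted at the origin on the work surface. World frame = base frame: x ahead of the robot, y to its left, z up, the work surface at z = 0. Lengths are in m, angles in rad, forces in N, time in s.
With the tool pointing down it reaches from about 0.4 to 0.85 m from the base axis. Payload 4.4 kg.
Tool frame: the origin (TCP) lies between the finger pads; the fingertips stand 19 mm ahead of it and the grasp point (between the pads) is the TCP; z points along the fingers, x is the direction in which the jaws open and shut, and the axes are right-handed (so a half turn about z gives the same grasp; the last joint's range is limited). The gripper opens to 94 mm and grips with 3 to 60 N. Pads are 16 mm wide; open, the fingers measure 119 mm over their backs; the gripper's body (75 mm by 177 mm) begins 78 mm behind the grasp point.
Start: joints at [-1.413, 0.628, 0.038, 1.517, -0.027, 0.996, -0.02], TCP at [0.144, 0.634, 0.224] pointing down, gripper open.
Joint ranges: [-3.06, 3.06], [-0.37, 2.12], [-1.25, 1.32], [0.18, 2.47], [-1.1, 4.24], [0.23, 1.98], [-2.94, 2.94]. Speed limits (rad/s): [2.57, 2.57, 3.14, 3.14, 3.14, 3.14, 3.14].

### API

Orientations are given as a rotation vector (axis times angle).
In Python, from station import arm gives the robot as it stands. The module is installed in compiled form; this text tells all that it offers. Calls block until the motion is done:
- arm.move_pose(position, orientation): joint-space move of the TCP to a pose.
- arm.move_linear(position, orientation=None, rate=0.15): straight line of the TCP; orientation=None keeps the orientation; rate is the mean speed in m/s.
- arm.set_joints(angles): joint-space move.
- arm.open() and arm.grab(grip_force=None): open the fingers fully, or close them until they stop; grip_force is the grip in N (None keeps the last).
- arm.pause(seconds).
- arm.inverse_kinematics(position, orientation): joint angles nearest the present ones, or None.
- arm.capture(name): name is "scene" or "side" or "wrist"; returns a dict with "img" (400x640x3 uint8, blue, green, red), "K" (3x3 intrinsics, pixels), "k1" (the pictures are not rectified: a ray, as slopes to the right and down, at radius r is drawn at 1 + k1 r^2 times it, then the intrinsics apply), "world_from_camera" (4x4, takes a point from camera to world coordinates); the wrist camera has in their place "hand_eye" (4x4, takes a point from camera to tool coordinates, whose origin is the TCP and whose axes are the tool frame's). Camera axes: x right, y down, z forward; pixel columns grow to the right and rows downward; lengths in m; the calibration is good to about 2 mm. A picture is of the moment at which its call begins: read the wrist's pose just before it. There is no depth.
A pose or a line that the arm cannot do raises arm.Unreachable and nothing moves.
- arm.sign_off(): hands the job in, once; it reports no verdict.
Readings, each from a call of its own:
- arm.get_time_s(): time.
- arm.get_joints(): joint angles.
- arm.get_joint_velocities(): joint speeds.
- arm.get_joint_torque(): joint torques, N m.
- arm.get_tcp_pos(): TCP position.
- arm.get_tool_rot(): TCP orientation.
- arm.get_force(): force on the tool from outside, world axes, zero at the start.
- arm.get_moment(): the same for the moment, N m.
- arm.get_width(): finger opening in m.
Only numpy, scipy, OpenCV 4.12 (cv2) and the standard library are available. Lean on these libraries where they do the work, as an engineer would, in place of code of your own. Each camera call takes 0.05 s, during which the arm holds its last target.

## Working session

There is one attempt and no reset: what is moved stays moved. The work goes in short steps, each a Python script; the robot and the scene stay as the last script left them, time stands still between calls to the robot, and variables do not carry over. Pictures are saved under pics/ and viewed, and the job is handed in when it is done.

```bash
ls; mkdir -p pics
python3 - <<'E'
from station import arm
import cv2,numpy as np
np.set_printoptions(precision=4,suppress=True)
print(arm.get_time_s(),arm.get_tcp_pos(),arm.get_tool_rot())
for n in("scene","side","wrist"):
    c=arm.capture(n); cv2.imwrite(f"pics/{n}0.png",c["img"]); print(n,c["K"],c["k1"],c.get("world_from_camera",c.get("hand_eye")))
    np.savez(f"{n}0.npz",**c)
E
```

```text
pics
0.0 [0.1441 0.6332 0.2236] [ 2.4547  1.9587 -0.0022]
scene [[377.2052   0.     319.1887]
 [  0.     377.2052 196.0141]
 [  0.       0.       1.    ]] -0.08111997351558219 [[ 0.3938  0.5072 -0.7666  1.161 ]
 [ 0.9189 -0.2372  0.3152 -0.2699]
 [-0.022  -0.8285 -0.5595  0.5531]
 [ 0.      0.      0.      1.    ]]
side [[379.856    0.     325.1647]
 [  0.     379.856  196.8406]
 [  0.       0.       1.    ]] -0.0372897055062994 [[ 0.1429 -0.7256  0.6731  0.0679]
 [-0.9897 -0.1008  0.1015 -0.111 ]
 [-0.0058 -0.6807 -0.7325  0.6618]
 [ 0.      0.      0.      1.    ]]
wrist [[351.5356   0.     322.2956]
 [  0.     351.5356 195.2006]
 [  0.       0.       1.    ]] -0.0763731693660638 [[ 1.      0.      0.0007 -0.0005]
 [-0.0002  0.9575  0.2884 -0.084 ]
 [-0.0007 -0.2884  0.9575 -0.1606]
 [ 0.      0.      0.      1.    ]]
```

View pics/scene0.png

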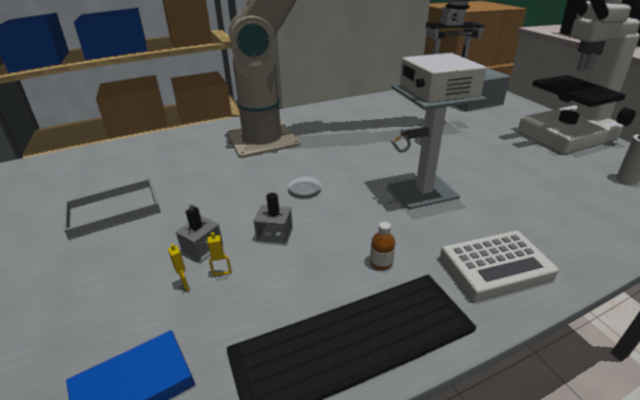

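View pics/side0.png

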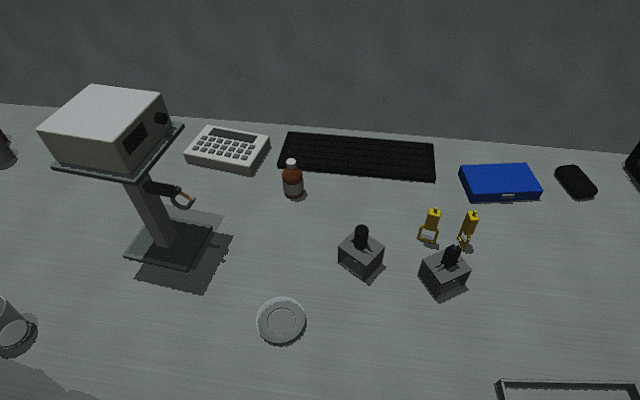

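View pics/wrist0.png

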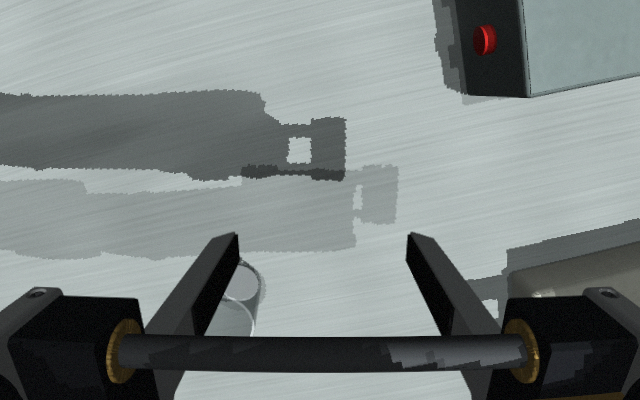

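Run:
```python
import cv2,numpy as np
s=cv2.imread("pics/scene0.png");d=cv2.imread("pics/side0.png")
def crop(im,x,y,w,h,k):
    c=cv2.resize(im[y:y+h,x:x+w],None,fx=k,fy=k,interpolation=cv2.INTER_CUBIC)
    return np.clip(c.astype(float)*1.8,0,255).astype(np.uint8)
cv2.imwrite("pics/c1.png",np.hstack([crop(s,165,185,65,90,6),crop(s,240,185,65,90,6)]))
cv2.imwrite("pics/c2.png",np.hstack([crop(d,410,200,65,100,6),crop(d,330,200,65,100,6)]))
cv2.imwrite("pics/c3.png",crop(s,360,50,130,100,6) )
cv2.imwrite("pics/c4.png",crop(d,110,110,110,90,6))
```

```text
(no output)
```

View pics/c1.png

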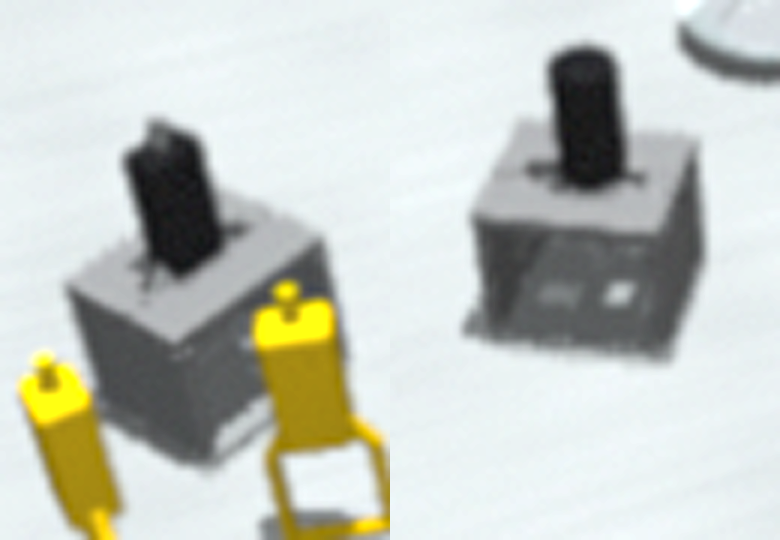

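View pics/c2.png

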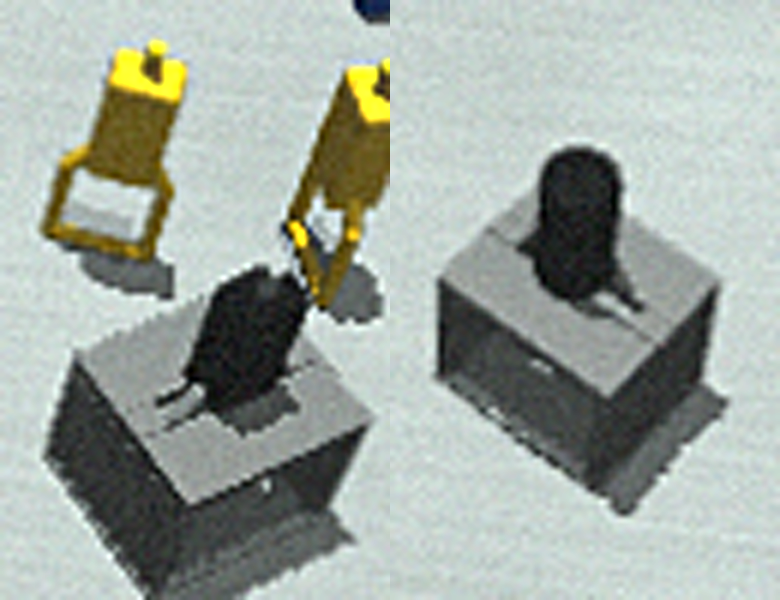

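View pics/c3.png

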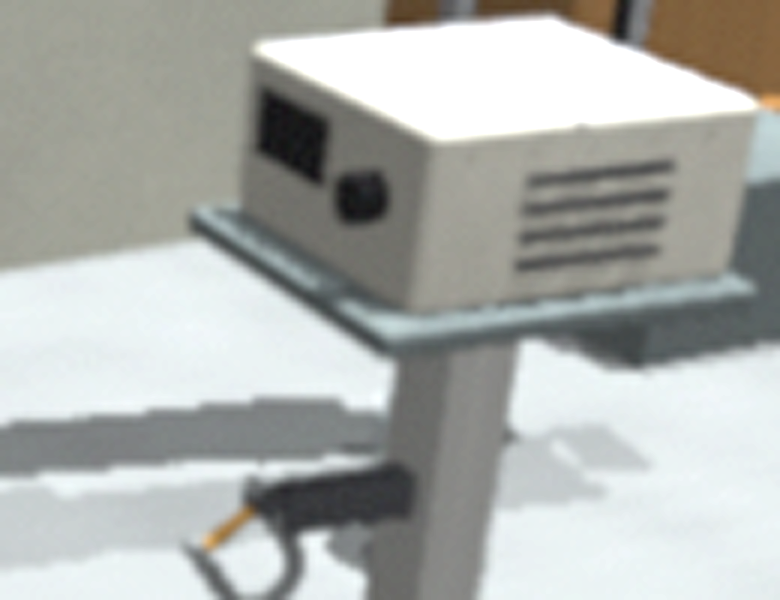

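View pics/c4.png

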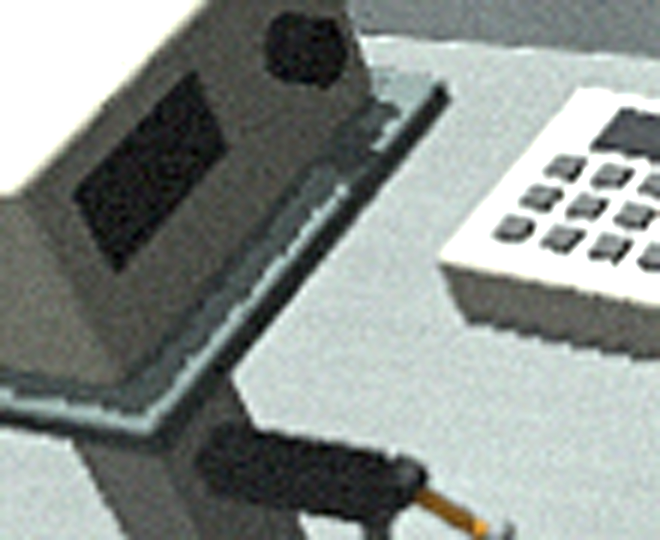

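```bash
cat > h.py <<'E'
import numpy as np,cv2
np.set_printoptions(precision=4,suppress=True)
def ray(c,u,v,T=None):
    K=c["K"];k=float(c["k1"])
    p=np.array([(u-K[0,2])/K[0,0],(v-K[1,2])/K[1,1]]);q=p.copy()
    for _ in range(30): q=p/(1+k*(q@q))
    W=c["world_from_camera"] if T is None else T
    d=W[:3,:3]@np.array([q[0],q[1],1.]);return W[:3,3],d/np.linalg.norm(d)
def proj(c,P,T=None):
    W=c["world_from_camera"] if T is None else T
    p=np.linalg.inv(W)@np.append(P,1);s=p[:2]/p[2];s=s*(1+float(c["k1"])*(s@s))
    return np.array([c["K"][0,0]*s[0]+c["K"][0,2],c["K"][1,1]*s[1]+c["K"][1,2]])
def plane(c,u,v,z,T=None):
    o,d=ray(c,u,v,T);return o+d*(z-o[2])/d[2]
def tri(rs):
    A=0;b=0
    for o,d in rs:
        M=np.eye(3)-np.outer(d,d);A=A+M;b=b+M@o
    X=np.linalg.solve(A,b);return X,[float(np.linalg.norm((np.eye(3)-np.outer(d,d))@(X-o))) for o,d in rs]
def load(n): return dict(np.load(n+".npz"))
E
python3 - <<'E'
from h import *
s=load("scene0");d=load("side0")
for n,u in dict(L=(176.3,232.5),F=(195,242),R=(219.2,225),B=(202,217)).items(): print("scene rack",n,plane(s,*u,.06))
for n,u in dict(L=(423,259.2),F=(441.7,283.8),R=(472,269.2)).items(): print("side rack",n,plane(d,*u,.06))
print("drv scene",plane(s,240+582/6,0,.06) if 0 else plane(s,240+(582-390)/6,185+60/6,.11))
print("drv side",plane(d,330+(580-390)/6,200+165/6,.11))
print("key stub scene", plane(s,191.2,207.2,.12),"side",plane(d,410+262/6,200+272/6,.12))
for im,n,x,y,w,h in((s,"s",380,110,70,60),(d,"d",140,165,70,60)):
    c=cv2.resize(im["img"][y:y+h,x:x+w],None,fx=10,fy=10,interpolation=cv2.INTER_CUBIC)
    cv2.imwrite(f"pics/hk_{n}.png",np.clip(c.astype(float)*2,0,255).astype(np.uint8))
E
```

```text
scene rack L [ 0.4841 -0.3172  0.06  ]
scene rack F [ 0.5316 -0.2847  0.06  ]
scene rack R [ 0.4965 -0.2286  0.06  ]
scene rack B [ 0.452  -0.2583  0.06  ]
side rack L [ 0.4879 -0.2326  0.06  ]
side rack F [ 0.4395 -0.2644  0.06  ]
side rack R [ 0.4779 -0.3218  0.06  ]
drv scene [ 0.508  -0.1095  0.11  ]
drv side [ 0.5078 -0.1123  0.11  ]
key stub scene [ 0.4955 -0.2749  0.12  ] side [ 0.4823 -0.2745  0.12  ]
```

View pics/hk_s.png

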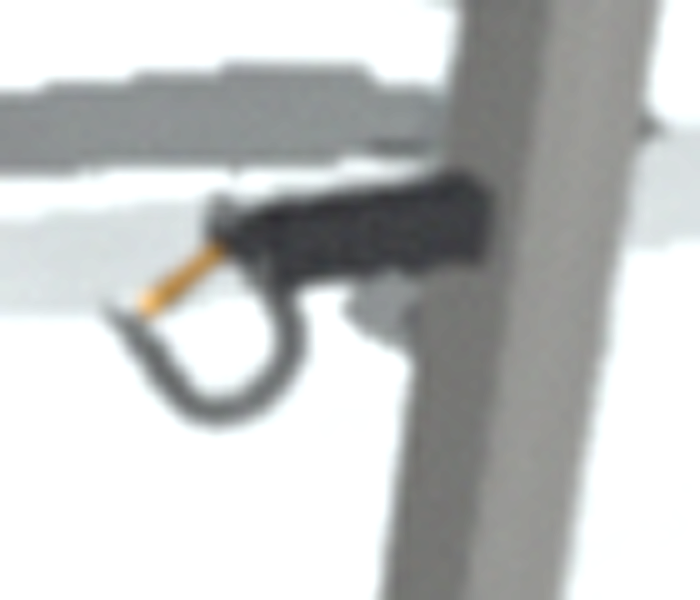

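View pics/hk_d.png

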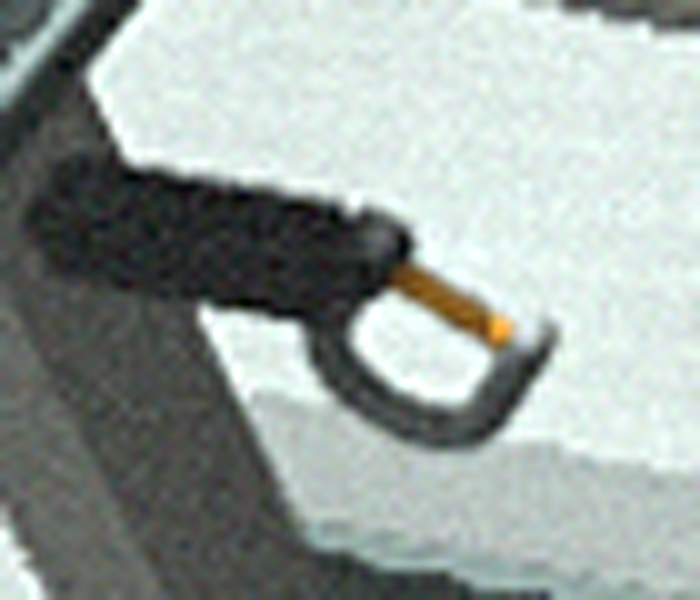

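Run:
```python
from h import *
from scipy.optimize import least_squares
s=load("scene0");d=load("side0")
o=[(s,392.2,88,-5,75),(s,425,109.5,-5,-75),(s,485.8,99.3,150,-75),(d,135,183.3,-5,75),(d,184.5,127.5,-5,-75)]
a=np.radians(35);zh=np.array([-np.sin(a),0,np.cos(a)]);xh=np.array([np.cos(a),0,np.sin(a)])
H=lambda x,z:np.array([0,0,.15])+xh*x+zh*z
pts=[(c,u,v,np.array([x/1e3,y/1e3,.265])) for c,u,v,x,y in o]
pts+=[(s,391.3,140.8,H(-.016,.034)),(d,195,198.3,H(-.016,.034)),(s,401.8,150.8,H(0,-.016)+0*xh)]
def W(p,P):
    c,sn=np.cos(p[2]),np.sin(p[2]);return np.array([c*P[0]-sn*P[1]+p[0],sn*P[0]+c*P[1]+p[1],P[2]+p[3]])
f=lambda p:np.concatenate([proj(c,W(p,P))-[u,v] for c,u,v,P in pts])
for free in (0,1):
    g=(lambda q:f(np.append(q,0))) if not free else f
    r=least_squares(g,[.6,.2,1.5]+[0]*free,loss="soft_l1");print(r.x,np.degrees(r.x[2]));print(r.fun.reshape(-1,2))
p=np.append(r.x[:3],0) if len(r.x)==3 else r.x
print("hook",W(p,H(0,0)),"mouth",W(p,H(0,.026)))
# key rack triangulate
P=lambda a,b:tri([ray(s,*a),ray(d,*b)])
L=P((176.3,232.5),(472,269.2));R=P((219.2,225),(423,259.2));K=P((191.2,207.2),(453.7,245.3))
print(L,R,K)
```

```text
[0.493  0.2245 1.4657] 83.97755214703888
[[-1.2212  0.2041]
 [-1.432   0.642 ]
 [-0.1254  2.6336]
 [ 0.4762  1.4777]
 [ 0.0313 -1.9854]
 [ 0.1346 -1.2287]
 [-2.358  -1.9395]
 [ 4.2484 -1.6976]]
[ 0.4929  0.2247  1.4653 -0.0007] 83.95302103494885
[[-1.181   0.4436]
 [-1.4357  0.9081]
 [-0.1471  2.8997]
 [ 0.4438  1.8297]
 [ 0.0034 -1.6429]
 [ 0.1595 -1.0144]
 [-2.4078 -1.6455]
 [ 4.2673 -1.4922]]
hook [0.4929 0.2247 0.1493] mouth [0.4913 0.2099 0.1706]
(array([ 0.4794, -0.32  ,  0.0575]), [0.0026108233039351236, 0.0026108233039350676]) (array([ 0.4907, -0.2308,  0.0562]), [0.00257165695671208, 0.002571656956712118]) (array([ 0.4867, -0.2756,  0.1144]), [0.0006101682067237117, 0.0006101682067237297])
```

```bash
cat >> h.py <<'E'
from scipy.spatial.transform import Rotation as Ro
def rot(x,z):
    x=np.array(x,float);z=np.array(z,float);z/=np.linalg.norm(z);x-=z*(x@z);x/=np.linalg.norm(x)
    return np.column_stack([x,np.cross(z,x),z])
def rv(R): return Ro.from_matrix(R).as_rotvec()
def hookframe(yaw):
    a=np.radians(35);c,s=np.cos(yaw),np.sin(yaw)
    Z=np.array([[c,-s,0],[s,c,0],[0,0,1]])
    return Z@np.array([[np.cos(a),0,-np.sin(a)],[0,1,0],[np.sin(a),0,np.cos(a)]])
def tcpT(p,r):
    T=np.eye(4);T[:3,:3]=Ro.from_rotvec(r).as_matrix();T[:3,3]=p;return T
E
python3 - <<'E'
from h import *
from station import arm
s=load("scene0");print("bottle",plane(s,382,264,0),plane(s,384,228,.1))
kc=np.array([.4865,-.2755,.085]);ho=np.array([.493,.2247,.15])
for deg in (124,-56):
    t=np.radians(deg);R=rot([np.cos(t),np.sin(t),0],[0,0,-1])
    for h in (.085,.155,.25,.3):
        print(deg,h,arm.inverse_kinematics([kc[0],kc[1],h],rv(R)))
Hf=hookframe(np.radians(84))
for sg in (1,-1):
    R=rot(sg*Hf[:,1],-Hf[:,2])
    for z in (-.005,.03,.06,.1):
        print(sg,z,arm.inverse_kinematics(ho+Hf@[-.008,0,z+.068],rv(R)))
E
```

```text
bottle [0.6889 0.0605 0.    ] [0.6923 0.0542 0.1   ]
124 0.085 [ 0.695   0.7152 -0.3569  1.887   0.4105  0.6116  2.2425]
124 0.155 [ 0.411   0.5886  0.0822  1.8474 -0.0701  0.7083  2.6969]
124 0.25 [ 0.1659  0.5019  0.4545  1.7527 -0.2632  0.9475  2.8909]
124 0.3 [ 0.0875  0.4678  0.5753  1.6849 -0.283   1.073   2.9144]
-56 0.085 [ 0.2698  0.7159  0.3051  1.8997 -0.3676  0.5806 -0.1628]
-56 0.155 [ 0.0587  0.6758  0.6502  1.8575 -0.5574  0.7979  0.0273]
-56 0.25 [-0.167   0.7007  1.0948  1.7612 -0.6898  1.121   0.1774]
-56 0.3 [-0.1767  0.6319  1.098   1.6914 -0.6     1.1981  0.0959]
1 -0.005 [ 0.7354  0.8459 -1.2373  2.0845  0.4787  0.4877  2.3854]
1 0.03 [-0.256   0.4997  0.4057  2.0875 -1.0769  0.9538 -2.3204]
1 0.06 [ 0.8195  0.6934 -1.1843  2.0352  0.0961  0.5961  2.7664]
1 0.1 [ 0.8707  0.6122 -1.1531  1.9946 -0.0544  0.6954  2.9223]
-1 -0.005 [ 0.1721  0.53   -0.265   2.0981 -0.8891  0.6222  0.6052]
-1 0.03 [ 0.0858  0.4695 -0.08    2.0779 -0.9018  0.7615  0.634 ]
-1 0.06 [ 0.0289  0.4291  0.0504  2.0551 -0.8884  0.8644  0.6368]
-1 0.1 [-0.031   0.3856  0.198   2.0174 -0.8586  0.9879  0.6295]
```

Run:
```python
from h import *
from station import arm
p=arm.get_tcp_pos();r=arm.get_tool_rot()
arm.move_linear([p[0],p[1],.44],rate=.25)
q=np.array(arm.get_joints());print(arm.get_time_s(),q)
q[0]+=np.radians(82);arm.set_joints(q)
print(arm.get_time_s(),arm.get_tcp_pos(),arm.get_tool_rot())
Hf=hookframe(np.radians(84));ho=np.array([.493,.2247,.15])
R=rot(-Hf[:,1],-Hf[:,2])
for o in ([0,0,.2],[0,.04,.2],[-.03,-.04,.2],[0,0,.17]):
    print(ho+Hf@o,arm.inverse_kinematics(ho+Hf@o,rv(R)))
```

```text
1.1583 [-1.4185  0.501   0.0526  1.1535 -0.0254  1.4903 -0.0233]
4.15 [ 0.6467 -0.0532  0.4385] [-3.1382  0.1292  0.0041]
[0.481  0.1106 0.3138] [ 0.2761  0.3429 -0.1815  1.9673 -0.6904  0.963   0.4409]
[0.4412 0.1148 0.3138] [ 0.2721  0.2845 -0.1643  2.0604 -0.7204  0.9468  0.4852]
[0.5182 0.082  0.2966] [ 0.3257  0.4264 -0.1981  1.8851 -0.6551  0.9758  0.453 ]
[0.4828 0.1277 0.2893] [ 0.2589  0.3761 -0.2104  2.0022 -0.7178  0.8838  0.4571]
```

Run:
```python
from h import *
from station import arm
Hf=hookframe(np.radians(84));ho=np.array([.493,.2247,.15])
R=rot(-Hf[:,1],-Hf[:,2])
arm.move_pose(ho+Hf@[0,0.03,.18],rv(R))
for i,o in enumerate(([0,.03,.18],[0,-.05,.18])):
    if i: arm.move_linear(ho+Hf@o,rate=.15)
    arm.pause(.15)
    T=tcpT(arm.get_tcp_pos(),arm.get_tool_rot());c=arm.capture("wrist");W=T@c.pop("hand_eye")
    np.savez(f"wh{i}.npz",world_from_camera=W,**c);cv2.imwrite(f"pics/wh{i}.png",c["img"])
    c["world_from_camera"]=W;print(arm.get_time_s(),T[:3,3],proj(c,ho),proj(c,ho+Hf@[-.016,0,.034]))
```

```text
5.5 [0.4537 0.1251 0.2979] [350.3332 178.1011] [352.8065 203.8974]
6.3833 [0.531  0.1169 0.2975] [272.902  177.8698] [268.6169 203.6485]
```

View pics/wh0.png

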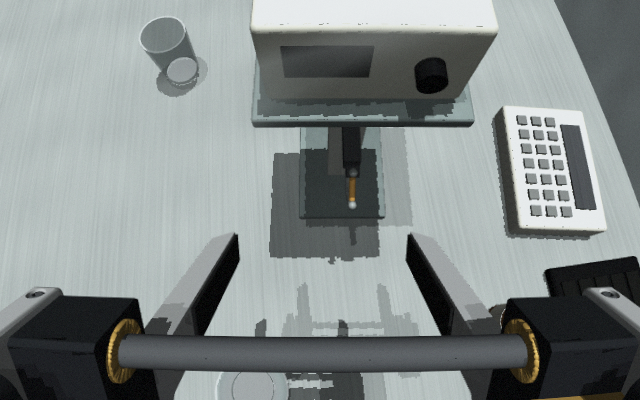

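View pics/wh1.png

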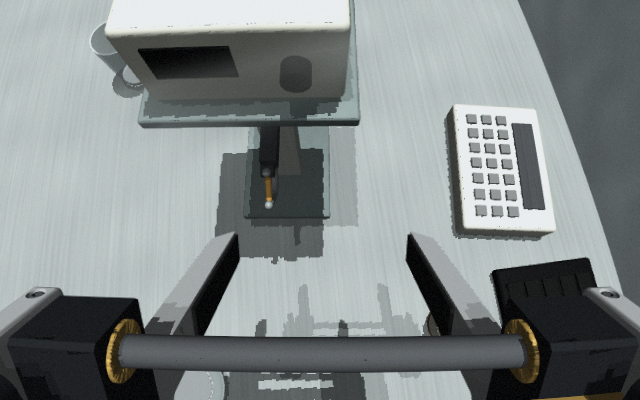

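Run:
```python
import cv2,numpy as np
for i,(x,y,w,h) in enumerate(((240,115,240,115),(130,115,240,115))):
    im=cv2.imread(f"pics/wh{i}.png")
    big=cv2.resize(im[y:y+h,x:x+w],None,fx=3.3,fy=3.3,interpolation=cv2.INTER_CUBIC)
    hx=[350,269][i]
    z=cv2.resize(im[145:215,hx-30:hx+30],None,fx=8,fy=8,interpolation=cv2.INTER_CUBIC)
    cv2.imwrite(f"pics/wb{i}.png",np.clip(big*1.6,0,255).astype(np.uint8));cv2.imwrite(f"pics/wz{i}.png",np.clip(z*1.8,0,255).astype(np.uint8))
a=cv2.imread("pics/wz0.png");b=cv2.imread("pics/wz1.png")
cv2.imwrite("pics/wz.png",cv2.resize(np.hstack([a,b]),(800,int(560*800/960))))
```

```text
(no output)
```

View pics/wz.png

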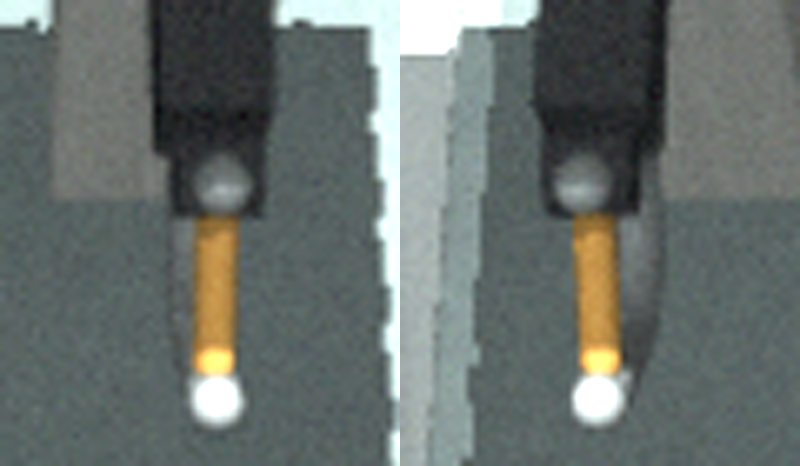

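View pics/wb0.png

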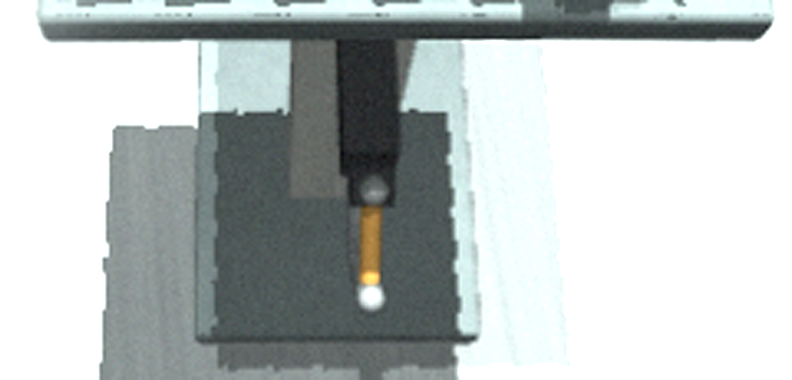

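View pics/wb1.png

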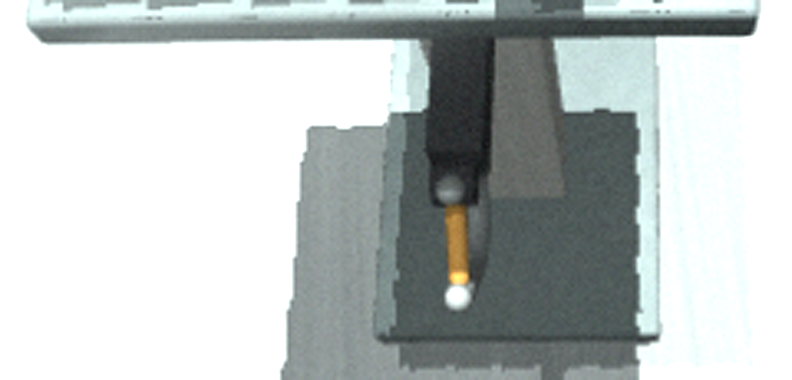

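Run:
```python
from h import *
from scipy.optimize import least_squares
w=[load("wh0"),load("wh1")]
a=np.radians(35);zh=np.array([-np.sin(a),0,np.cos(a)]);xh=np.array([np.cos(a),0,np.sin(a)])
H=lambda x,z:np.array([0,0,.15])+xh*x+zh*z
N=H(-.016,.034+.002);S=H(.016,.038+.002)
sh=lambda y:np.array([-.005,y,.265]);bp=lambda y:np.array([0,y,.01])
pts=[(0,352.1,204.6,N),(1,268.3,204.6,N),(0,352.9,172,S),(1,266,172,S),
(0,252.4,126.2,sh(.075)),(0,472.4,126.2,sh(-.075)),(1,139.3,125.8,sh(.075)),(1,358.5,125.9,sh(-.075)),
(0,299.4,218.3,bp(.06)),(0,384.5,218.3,bp(-.06)),(1,243.6,217.6,bp(.06)),(1,329.1,218.3,bp(-.06))]
def W(p,P):
    c,sn=np.cos(p[2]),np.sin(p[2]);return np.array([c*P[0]-sn*P[1]+p[0],sn*P[0]+c*P[1]+p[1],P[2]+p[3]])
for n in (3,4):
    f=lambda q:np.concatenate([proj(w[i],W(np.append(q,[0]*(4-n)),P))-[u,v] for i,u,v,P in pts])
    r=least_squares(f,[.49,.22,1.46,0][:n],loss="soft_l1");print(r.x,np.degrees(r.x[2]));print(r.fun.reshape(-1,2))
for k in (0,2): print(tri([ray(w[0],*pts[k][1:3]),ray(w[1],*pts[k+1][1:3])]), W(np.append(r.x,0)[:4],pts[k][3]))
```

```text
[0.4921 0.2237 1.4668] 84.03930724297872
[[ 0.0909  1.1034]
 [-0.89    0.8524]
 [ 0.6145  0.4733]
 [-0.88    0.2118]
 [ 0.7712 -0.2875]
 [-2.4987  0.7631]
 [ 3.7862  1.0302]
 [ 0.2393 -0.4399]
 [-1.2261 -2.8189]
 [ 0.7059 -2.8098]
 [-1.1557 -2.3066]
 [ 0.3184 -2.9272]]
[0.4919 0.2222 1.4665 0.0032] 84.02296347351286
[[ 0.4056  1.7119]
 [-1.5244  1.4577]
 [ 0.9664  0.7227]
 [-1.5608  0.4583]
 [-0.2613 -0.6846]
 [-0.3723  0.4532]
 [ 1.2136  0.6729]
 [ 0.7604 -0.7918]
 [-1.407  -2.3571]
 [ 1.1615 -2.3254]
 [-1.7466 -1.8483]
 [ 0.3607 -2.4416]]
(array([0.489, 0.192, 0.167]), [0.00011432964229991612, 0.0001143296422999042]) [0.4884 0.1886 0.1735]
(array([0.4913, 0.2162, 0.1872]), [0.00011434126331009065, 0.00011434126331010071]) [0.4909 0.2124 0.1952]
```

Run:
```python
from h import *
from station import arm
k=np.array([.4865,-.2755]);t=np.radians(-56);R=rot([np.cos(t),np.sin(t),0],[0,0,-1])
try: arm.move_linear(np.array([.49,.02,.36]),rate=.25)
except arm.Unreachable as e: print("unr",e)
arm.move_pose([k[0],k[1],.26],rv(R))
n=rv(R)
for i,o in enumerate((0,.05)):
    if i: arm.move_linear(np.array([k[0],k[1],.26])+R@[0.05,-.03,0],rate=.15)
    arm.pause(.15)
    T=tcpT(arm.get_tcp_pos(),arm.get_tool_rot());c=arm.capture("wrist");W=T@c.pop("hand_eye")
    np.savez(f"wk{i}.npz",world_from_camera=W,**c);cv2.imwrite(f"pics/wk{i}.png",np.clip(c["img"]*1.4,0,255).astype(np.uint8))
    c["world_from_camera"]=W;print(arm.get_time_s(),T[:3,3],proj(c,np.append(k,.11)),proj(c,np.append(k,.06)))
```

```text
8.4167 [ 0.4867 -0.2747  0.2601] [322.3544 186.6575] [322.3534 174.2011]
9.1583 [ 0.5384 -0.2998  0.2601] [269.6227 216.0107] [276.2858 200.0883]
```

View pics/wk0.png

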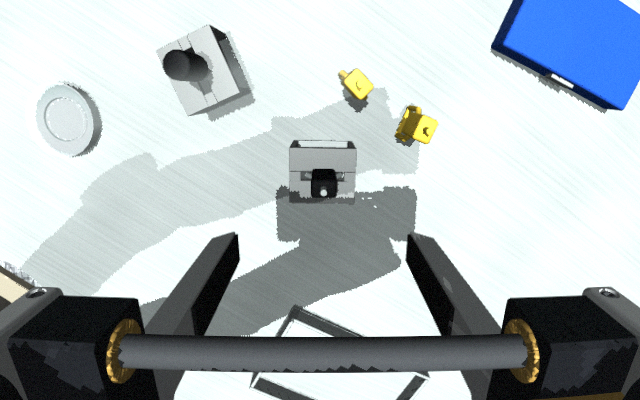

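View pics/wk1.png

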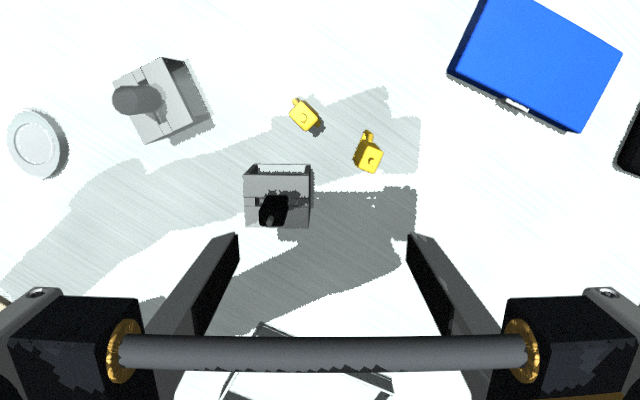

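Run:
```python
import cv2,numpy as np
a=[]
for i,(x,y) in enumerate(((280,130),(233,155))):
    im=np.clip(np.load(f"wk{i}.npz")["img"]*1.3,0,255).astype(np.uint8)
    a.append(cv2.resize(im[y:y+85,x:x+90],None,fx=4.4,fy=4.4,interpolation=cv2.INTER_CUBIC))
cv2.imwrite("pics/wkz.png",np.hstack(a))
```

```text
(no output)
```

View pics/wkz.png

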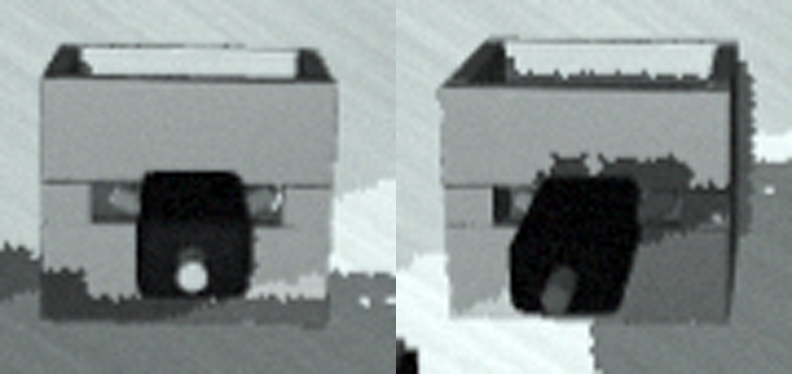

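Run:
```python
from h import *
from scipy.optimize import least_squares
w=[load("wk0"),load("wk1")];off=((280,130),(233,155))
px=lambda i,x,y:((x+.5)/4.4-.5+off[i][0],(y+.5)/4.4-.5+off[i][1])
V=[dict(TL=(42,80),TR=(335,84),BL=(42,318),BR=(330,324)),dict(TL=(47,88),TR=(332,93),BL=(54,317),BR=(332,322))]
# tool x = rack -y (heading -56): image right=-y_rack ... image down = tool -y
m=dict(TL=(-1,-1),TR=(-1,1),BL=(1,-1),BR=(1,1))  # along (down,right)
pts=[(i,)+px(i,*V[i][k])+m[k] for i in (0,1) for k in m]
def W(p,dn,rt):
    # heading p[2] = image-right direction in world
    r=np.array([np.cos(p[2]),np.sin(p[2])]);d=np.array([r[1],-r[0]])
    q=p[:2]+r*rt*.035+d*dn*.03; return np.array([*q,p[3]])
f=lambda p:np.concatenate([proj(w[i],W(p,a,b))-[u,v] for i,u,v,a,b in pts])
r=least_squares(f,[.486,-.275,np.radians(-56),.06],loss="soft_l1");print(r.x,np.degrees(r.x[2]));print(r.fun.reshape(-1,2))
print("stub",tri([ray(w[0],*px(0,192,276)),ray(w[1],*px(1,157,300))]))
for z in(.118,.122): print([plane(w[0],*px(0,192,276),z),plane(w[1],*px(1,157,300),z)])
```

```text
[ 0.4838 -0.2767 -0.9945  0.0565] -56.980605588039815
[[-0.4142 -0.2967]
 [ 0.1797  0.0371]
 [ 0.019   0.502 ]
 [-1.1673  0.279 ]
 [-0.2724 -0.2708]
 [ 0.5084 -0.3885]
 [ 0.7151  0.0976]
 [ 0.1991  0.0802]]
stub (array([ 0.4859, -0.2769,  0.1243]), [9.95946834262937e-06, 9.959468342830012e-06])
[array([ 0.4844, -0.2779,  0.118 ]), array([ 0.4833, -0.2774,  0.118 ])]
[array([ 0.4853, -0.2772,  0.122 ]), array([ 0.4849, -0.2771,  0.122 ])]
```

Run:
```python
from h import *
from station import arm
k=np.array([.4845,-.277]);t=np.radians(-57);R=rot([np.cos(t),np.sin(t),0],[0,0,-1])
arm.move_linear([*k,.24],rv(R),rate=.2)
arm.move_linear([*k,.087],rv(R),rate=.15)
print(arm.get_tcp_pos(),arm.get_force())
arm.grab(45);print(arm.get_time_s(),arm.get_width(),arm.get_tcp_pos(),arm.get_force())
p=np.array(arm.get_tcp_pos());np.save("grasp.npy",p)
arm.move_linear([*k,.087+.08],rv(R),rate=.1)
arm.move_linear([*k,.23],rv(R),rate=.2)
print(arm.get_time_s(),arm.get_width(),arm.get_tcp_pos(),arm.get_force())
c=arm.capture("wrist");cv2.imwrite("pics/wg.png",np.clip(c["img"]*1.3,0,255).astype(np.uint8))
for n in("scene","side"):
    c=arm.capture(n);np.savez(n+"1.npz",**c);cv2.imwrite(f"pics/{n}1.png",c["img"])
```

```text
[ 0.4852 -0.2774  0.0877] [-0.0322 -0.5928  0.1171]
11.8667 0.023945389445640196 [ 0.4845 -0.277   0.087 ] [ 0.5126 -0.0892 -0.2507]
13.2833 0.02360655419543613 [ 0.4842 -0.2767  0.2293] [ 0.0294  0.7639 -0.9763]
```

View pics/wg.png

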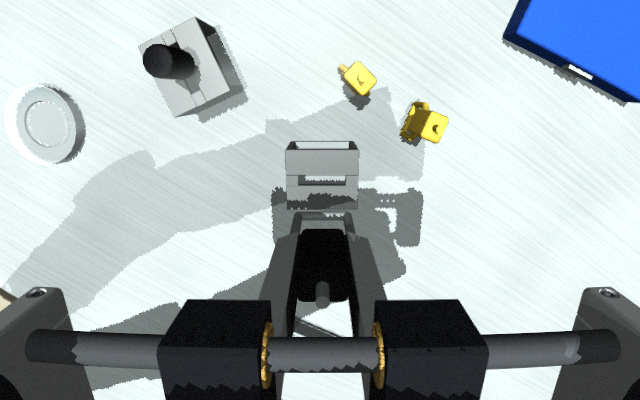

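View pics/scene1.png

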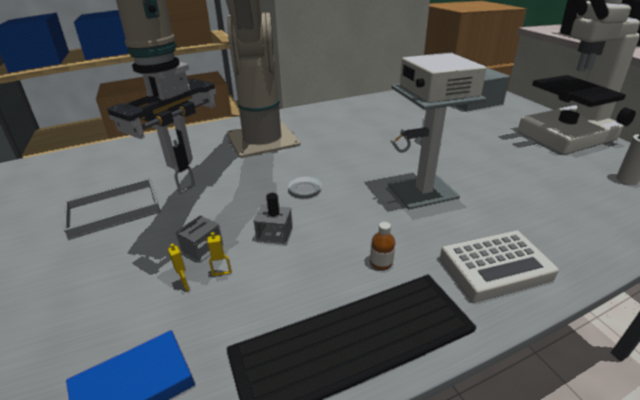

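```bash
cat > par.py <<'E'
from h import *
ho=np.array([.4925,.2240,.15]);Hf=hookframe(np.radians(84));L=.070
R=rot(-Hf[:,1],-Hf[:,2])
def tcp(x,y,z): return ho+Hf@np.array([x,y,z+L])
def bar(p): return Hf.T@(np.array(p)-ho)-np.array([0,0,L])
E
python3 - <<'E'
from par import *
from station import arm
arm.move_linear([.4845,-.277,.27],rate=.25)
arm.move_pose([.485,-.03,.33],rv(R))
arm.move_pose(tcp(-.007,0,.065),rv(R))
arm.pause(.2)
T=tcpT(arm.get_tcp_pos(),arm.get_tool_rot());c=arm.capture("wrist");W=T@c.pop("hand_eye")
c["world_from_camera"]=W;np.savez("wp0.npz",**c)
print(arm.get_time_s(),bar(T[:3,3]),arm.get_force())
for q in ([-.016,0,.034],[.016,0,.038],[-.007,0,.065]): print(q,proj(c,ho+Hf@q))
i=c["img"];cv2.imwrite("pics/wp0.png",np.clip(i*1.4,0,255).astype(np.uint8))
for n in("scene","side"):
    c=arm.capture(n);np.savez(n+"2.npz",**c);cv2.imwrite(f"pics/{n}2.png",c["img"])
a=cv2.imread("pics/scene2.png")[80:180,340:460];b=cv2.imread("pics/side2.png")[120:220,120:240]
cv2.imwrite("pics/pre.png",np.clip(np.hstack([cv2.resize(z,(400,333),interpolation=2) for z in (a,b)])*1.8,0,255).astype(np.uint8))
E
```

```text
15.7667 [-0.0082 -0.0014  0.0662] [ 0.1184  0.3324 -0.8862]
[-0.016, 0, 0.034] [319.6805 210.8495]
[0.016, 0, 0.038] [319.5307 172.5263]
[-0.007, 0, 0.065] [319.4949 213.3217]
```

View pics/wp0.png

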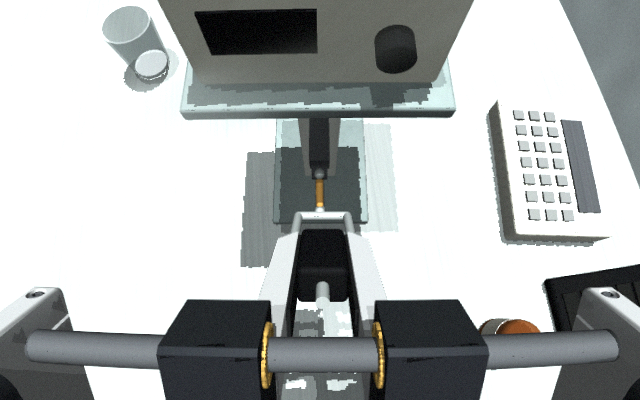

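View pics/pre.png

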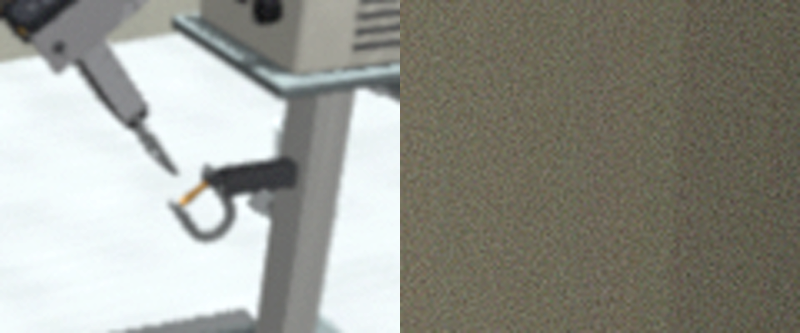

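Run:
```python
from par import *
s=load("scene2");w=load("wp0")
for q in ([-.016,0,.034],[.016,0,.038],[0,0,0],[-.008,0,.066],[-.016,0,0],[0,0,-.016]): print(q,proj(s,ho+Hf@np.array(q)),proj(w,ho+Hf@np.array(q)))
a=cv2.resize(s["img"][115:160,375:420],None,fx=9,fy=9,interpolation=2);b=cv2.resize(w["img"][165:232,285:352],(405,405),interpolation=2)
cv2.imwrite("pics/prez.png",np.clip(np.hstack([a,b])*1.6,0,255).astype(np.uint8))
```

```text
[-0.016, 0, 0.034] [391.1489 139.5273] [319.6805 210.8495]
[0.016, 0, 0.038] [401.2176 129.5807] [319.5307 172.5263]
[0, 0, 0] [402.8869 144.7011] [319.7512 180.6073]
[-0.008, 0, 0.066] [387.551  127.9948] [319.4942 215.1548]
[-0.016, 0, 0] [397.5938 148.973 ] [319.8065 198.1545]
[0, 0, -0.016] [405.7656 149.0545] [319.8055 176.2752]
```

View pics/prez.png

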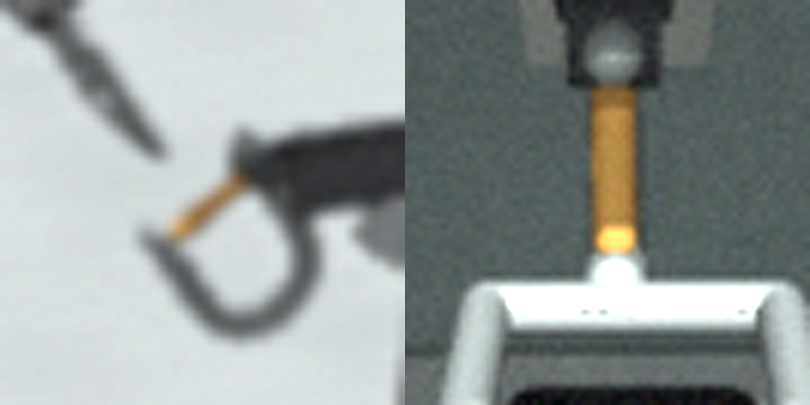

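Run:
```python
from par import *
s=load("scene2")
for y in (-.02,-.017,0,.017):
  for z in (.066,.063): print(y,z,proj(s,ho+Hf@np.array([-.008,y,z])))
```

```text
-0.02 0.066 [391.4838 131.4395]
-0.02 0.063 [392.0891 132.3423]
-0.017 0.066 [390.8846 130.9144]
-0.017 0.063 [391.4895 131.8156]
0 0.066 [387.551  127.9948]
0 0.063 [388.1537 128.8875]
0.017 0.066 [384.3195 125.1674]
0.017 0.063 [384.9197 126.0516]
```

```bash
cat > ins.py <<'E'
from par import *
from station import arm
import sys
def go(xs,zs,y=0.0015,lim=25,rate=.06):
    for x,z in zip(xs,zs):
        arm.move_linear(tcp(x,y,z),rv(R),rate=rate)
        F=Hf.T@np.array(arm.get_force());b=bar(arm.get_tcp_pos())
        print("%.2f cmd %.4f %.3f bar"%(arm.get_time_s(),x,z),b,"F",F)
        if np.linalg.norm(F)>lim: print("LIMIT");return False
    return True
E
python3 - <<'E'
from ins import *
zs=[.05,.04,.034,.030,.026,.022,.018,.014]
go([-.0055]*len(zs),zs)
T=tcpT(arm.get_tcp_pos(),arm.get_tool_rot());c=arm.capture("wrist");np.savez("wi.npz",**c)
s=arm.capture("scene")
a=cv2.resize(s["img"][115:160,375:420],None,fx=9,fy=9,interpolation=2);b=cv2.resize(c["img"][155:222,285:352],(405,405),interpolation=2)
cv2.imwrite("pics/ins0.png",np.clip(np.hstack([a,b])*1.6,0,255).astype(np.uint8))
E
```

```text
16.27 cmd -0.0055 0.050 bar [-0.0054  0.0019  0.0495] F [ 0.0579  0.7211 -0.6943]
16.58 cmd -0.0055 0.040 bar [-0.0055  0.0018  0.0396] F [-0.418   0.6825 -0.6659]
16.83 cmd -0.0055 0.034 bar [-0.0055  0.0017  0.0337] F [-1.6857 -0.1292 -0.714 ]
17.08 cmd -0.0055 0.030 bar [-0.0057  0.0009  0.0302] F [-0.5588  0.5919  2.5285]
17.33 cmd -0.0055 0.026 bar [-0.0057  0.0011  0.0261] F [-0.9984  0.8144  3.1021]
17.58 cmd -0.0055 0.022 bar [-0.0063  0.001   0.022 ] F [-3.6612 -1.7447  3.8202]
17.83 cmd -0.0055 0.018 bar [-0.007   0.0011  0.018 ] F [-4.6726 -0.8575  2.6698]
18.08 cmd -0.0055 0.014 bar [-0.0074  0.0014  0.0139] F [-6.0233 -1.1352  2.9403]
```

View pics/ins0.png

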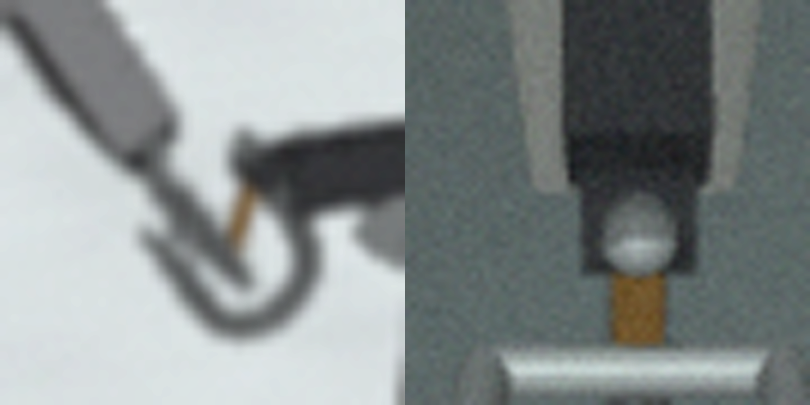

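Run:
```python
from ins import *
zs=[.010,.006,.003,.000,-.003,-.005]
go([-.0055]*3+[-.006]*3,zs)
arm.pause(.2);print(Hf.T@np.array(arm.get_force()))
c=arm.capture("wrist");s=arm.capture("scene")
a=cv2.resize(s["img"][115:160,375:420],None,fx=9,fy=9,interpolation=2);b=cv2.resize(c["img"][155:222,285:352],(405,405),interpolation=2)
cv2.imwrite("pics/ins1.png",np.clip(np.hstack([a,b])*1.6,0,255).astype(np.uint8))
```

```text
18.43 cmd -0.0055 0.010 bar [-0.0078  0.002   0.0097] F [-7.9884 -0.6065 -0.1654]
18.68 cmd -0.0055 0.006 bar [-0.0079  0.0019  0.0057] F [-7.7243 -0.3933 -1.7279]
18.93 cmd -0.0055 0.003 bar [-0.0041  0.0027  0.0024] F [-1.0173 -0.0962 -1.4569]
19.18 cmd -0.0060 0.000 bar [-0.0055  0.0019 -0.0003] F [-1.0769 -0.0937 -1.0444]
19.43 cmd -0.0060 -0.003 bar [-0.0059  0.0017 -0.0032] F [ 0.4744  0.9586 -1.9293]
19.68 cmd -0.0060 -0.005 bar [-0.006   0.0016 -0.0051] F [-0.1367  0.1704 -0.0209]
[-1.37    0.3019 -1.9138]
```

View pics/ins1.png

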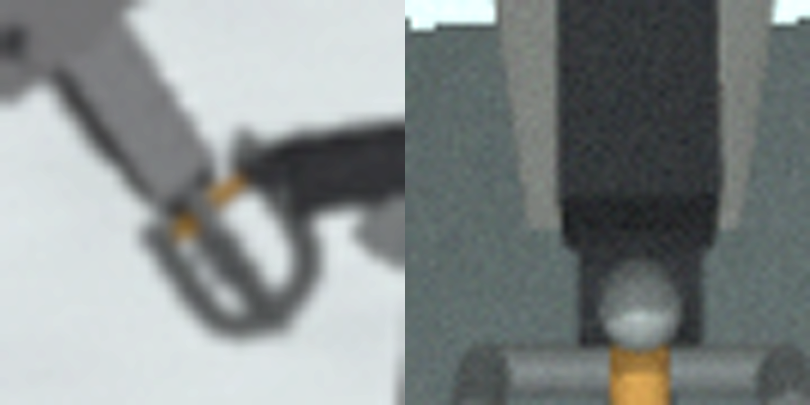

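Run:
```python
from ins import *
arm.open();arm.pause(.6);print(arm.get_time_s(),arm.get_width(),arm.get_force())
s=arm.capture("scene");cv2.imwrite("pics/rel.png",np.clip(cv2.resize(s["img"][60:240,300:540],(800,600),interpolation=2)*1.6,0,255).astype(np.uint8))
c=arm.capture("wrist");cv2.imwrite("pics/relw.png",np.clip(c["img"]*1.4,0,255).astype(np.uint8))
```

```text
21.7417 0.09375832621073527 [0.0656 0.3883 0.1738]
```

View pics/rel.png

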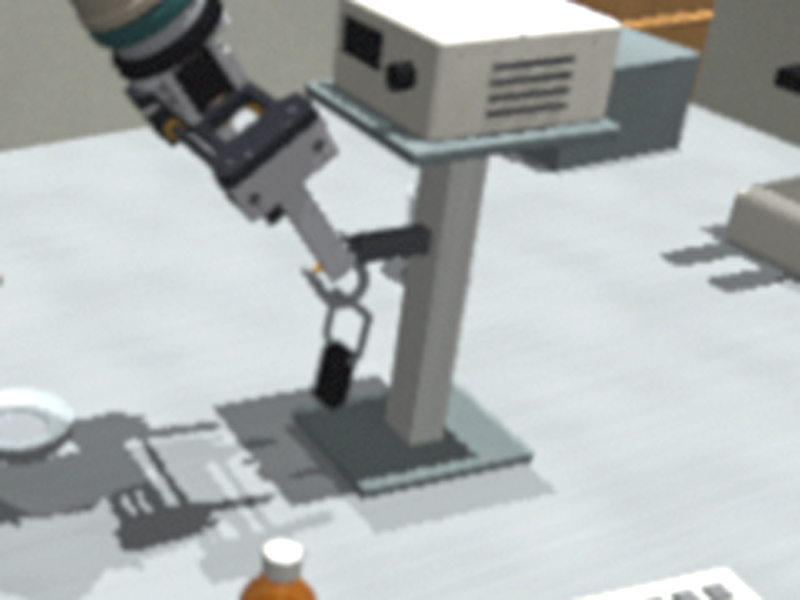

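View pics/relw.png

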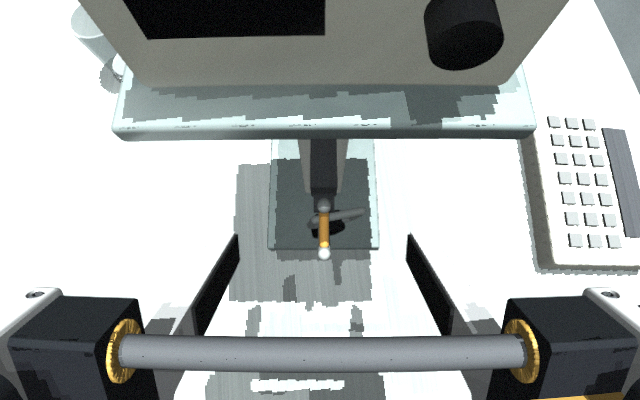

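Run:
```python
from ins import *
arm.move_linear(tcp(-.006,.0015,.12),rv(R),rate=.12)
arm.pause(2)
for n in ("wrist","scene","side"):
    T=tcpT(arm.get_tcp_pos(),arm.get_tool_rot());c=arm.capture(n)
    if n=="wrist": c["world_from_camera"]=T@c.pop("hand_eye")
    np.savez("f_"+n+".npz",**c)
    for q in ([-.016,0,.036],[.014,0,0],[-.014,0,0],[0,.017,-.009],[0,-.017,-.009],[0,0,-.009]): print(n,q,proj(c,ho+Hf@np.array(q)))
    u,v=proj(c,ho).astype(int)
    if n=="wrist": v+=10
    cr=c["img"][v-30:v+40,u-35:u+35];cv2.imwrite(f"pics/f_{n}.png",np.clip(cv2.resize(cr,(560,560),interpolation=2)*1.6,0,255).astype(np.uint8));print(u-35,v-30)
print(arm.get_time_s())
```

```text
wrist [-0.016, 0, 0.036] [323.4764 194.8843]
wrist [0.014, 0, 0] [323.3859 156.1938]
wrist [-0.014, 0, 0] [323.3394 183.0407]
wrist [0, 0.017, -0.009] [307.0572 167.8799]
wrist [0, -0.017, -0.009] [339.6012 167.9028]
wrist [0, 0, -0.009] [323.3305 167.8868]
288 149
scene [-0.016, 0, 0.036] [390.7602 138.9584]
scene [0.014, 0, 0] [407.528  140.9548]
scene [-0.014, 0, 0] [398.2547 148.4396]
scene [0, 0.017, -0.009] [401.196  144.1786]
scene [0, -0.017, -0.009] [407.9301 150.2347]
scene [0, 0, -0.009] [404.514 147.161]
367 114
side [-0.016, 0, 0.036] [193.1325 196.071 ]
side [0.014, 0, 0] [172.6113 196.3073]
side [-0.014, 0, 0] [186.2435 204.4122]
side [0, 0.017, -0.009] [173.4951 209.2699]
side [0, -0.017, -0.009] [182.5855 196.0613]
side [0, 0, -0.009] [178.1087 202.5626]
144 170
25.1833
```

View pics/f_wrist.png

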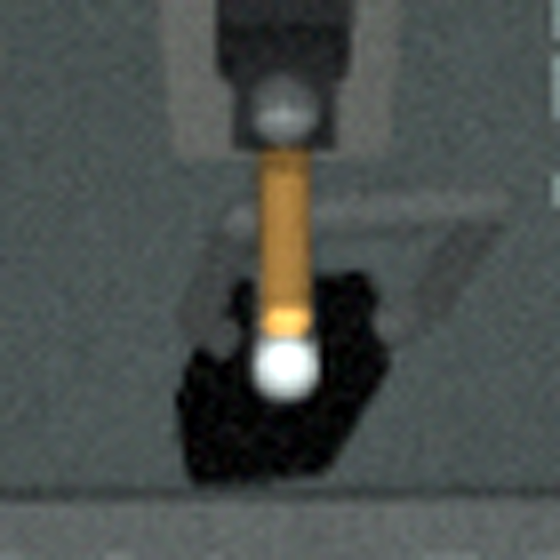

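View pics/f_scene.png

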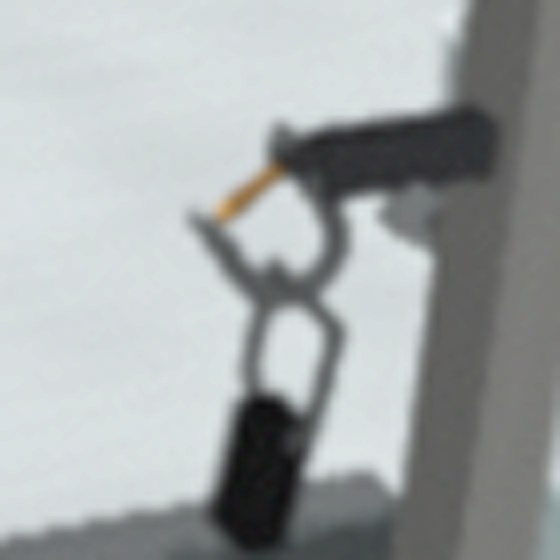

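View pics/f_side.png

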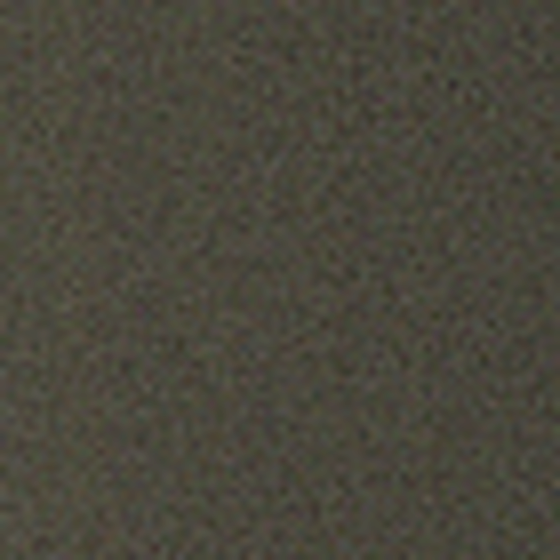

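Run:
```python
from ins import *
arm.move_linear(tcp(-.02,.0015,.16),rv(R),rate=.12);arm.pause(1)
a=load("f_scene")["img"];s=arm.capture("scene")["img"];s0=load("scene0")["img"]
print(arm.get_force(),arm.get_time_s())
f=lambda i,x,y,w,h:i[y:y+h,x:x+w].astype(int)
for n,r in dict(driver=(250,185,50,60),bottle=(365,218,35,55)).items(): print(n,np.abs(f(s,*r)-f(s0,*r)).mean())
cv2.imwrite("pics/end.png",np.clip(np.hstack([cv2.resize(i[110:200,360:430],(390,500),interpolation=2) for i in (a,s)])*1.6,0,255).astype(np.uint8))
c=arm.capture("wrist");cv2.imwrite("pics/endw.png",np.clip(c["img"]*1.3,0,255).astype(np.uint8))
```

```text
[-0.477   0.2873  0.3413] 26.7333
driver 18.179
bottle 2.1404329004329004
```

View pics/end.png

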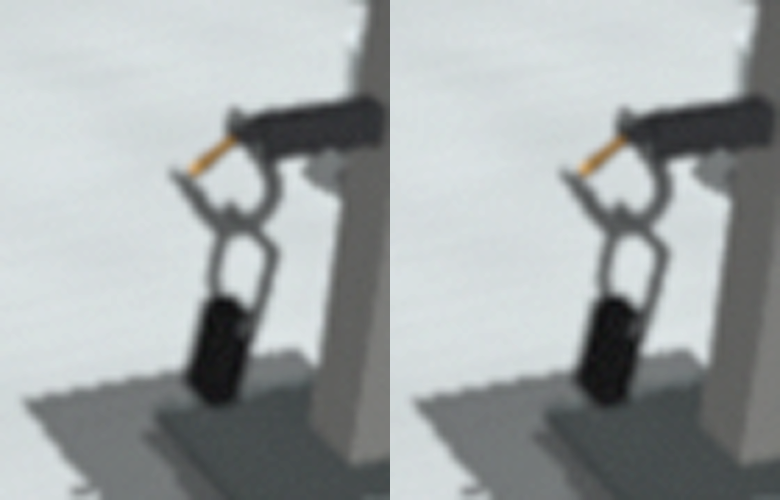

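View pics/endw.png

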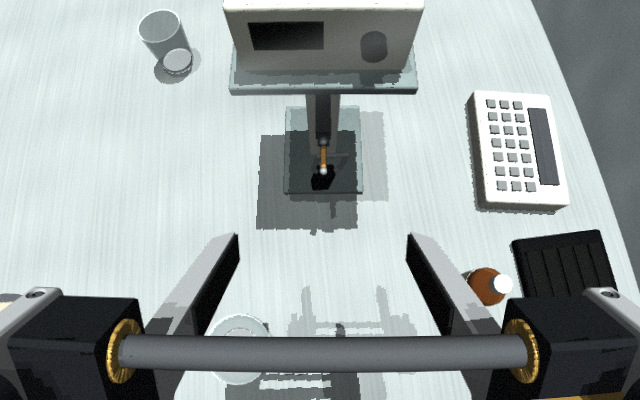

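Run:
```python
from h import *
a=load("scene0")["img"];s=load("f_scene")["img"]
cv2.imwrite("pics/drv.png",np.clip(np.hstack([cv2.resize(i[180:250,240:310],(390,390),interpolation=2) for i in (a,s)])*1.6,0,255).astype(np.uint8))
```

```text
(no output)
```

View pics/drv.png

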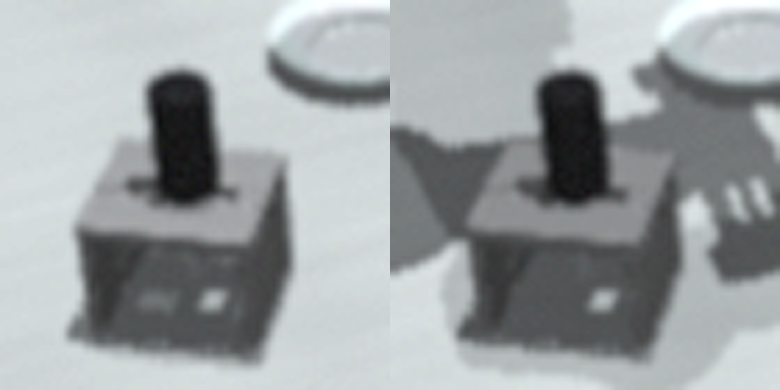

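The driver stands where it was; only the arm's shadow differs. The key hangs still, so I'm handing in.

```bash
python3 -c "
from station import arm
arm.sign_off();print(arm.get_time_s())"
```

```text
the job is handed in; nothing more can be done
the job is handed in; nothing more can be done
```

The key hangs in the closed hook, and I handed the job in at about 27 s of the 45 s allowed. I took the key (black handle with stub, scene pixel about 195, 217) straight up out of its rack. I then leaned the gripper with the hook's mouth and pushed the loop's bar through the gate. The push back along the hook's axis was about 3–4 N, and the sideways force peaked at about 8 N. The gate snapped shut with the bar about 3 mm above the bend centre, and I seated the bar about 5 mm below it before letting go.

**Last checks:**
- **Key and gate:** the gate is shut above the bar. The key looked the same in pictures taken over a second apart, so it had stopped swinging. Its handle hangs roughly 75 mm above the table, worked out from the bar height and key length.
- **Bar position:** the key slid and twisted slightly as it fell, so the bar's middle sits about 10–11 mm off centre along the bar; the limit is 17 mm. The loop's own width stops it going much further.
- **Robot:** the gripper is open and backed off, with the force reading near zero.
- **Other tool and bottle:** both are where they were. The automatic picture comparison flagged the other tool's area, but a close crop showed only the arm's shadow had changed.

**Disagreements:** the pre-insertion views differed by 1–4 mm on the bar's offset across the mouth. I aimed at x = -6 to -7 mm, and the insertion forces were as expected. The side camera's view was blocked by the arm at the end, so only the scene and wrist cameras confirm the result.

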